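# Switch the milling-ball sorter to its other tray

### The arm

A 6-joint arm with a two-finger parallel gripper is mounted at the origin on the work surface. World frame = base frame: x ahead of the robot, y to its left, z up, the work surface at z = 0. Lengths are in mm, angles in rad, forces in N, time in s.
With the tool pointing down it reaches from about 400 to 925 mm from the base axis. Payload 12.5 kg.
Tool frame: the origin (TCP) lies at the very end of the fingers, on their centre line; the grasp point (between the pads) lies 19 mm behind it; z points along the fingers, y is the line along which they close (so a half turn about z gives the same grasp; the last joint's range is limited). The gripper opens to 95 mm and grips with 3 to 60 N. Pads are 20 mm wide; open, the fingers measure 119 mm over their backs; the gripper's body (75 mm by 180 mm) begins 59 mm behind the grasp point.
Start: joints at [1.162, 0.491, 1.559, -0, 1.092, -0.106], TCP at [186.354, 596.589, 214.661] pointing down, gripper open.
Joint ranges: [-3.1, 3.1], [-0.84, 2.19], [0.05, 2.79], [-1.13, 4.28], [0.06, 2.93], [-2.69, 2.69]. Speed limits (rad/s): [2.22, 2.22, 2.79, 3.14, 3.14, 3.14].

### API

Orientations are given as [roll, pitch, yaw] about the fixed x, y, z axes, in that order (R = Rz(yaw) Ry(pitch) Rx(roll)).
In Python, from cell import state, imaging, env, spot_in, mark_of gives the robot as it stands. The module is installed in compiled form; this text tells all that it offers.
- The arm moves only by the tool step_arm, never from a script. Its argument "increments" is a list of rows, each an object with "slide": the shift along the tool's x, y, z in m, a list of three; "roll": the turn about the tool's z in rad. A call has 1 to 5 rows; each row is the pose to reach, as a shift and turn from the pose commanded when the call began, along the tool's axes at that moment; what a row does not reach only later rows make up. A row lasts 1/8 s, in which the tool goes at most 62.5 mm and 10.7 degrees, less where a joint would pass 70% of its speed; a pose out of reach is approached as far as the arm can. A call with a gripper value outside its range is refused whole. "fingers" is the opening, from 0 (shut) to 1 (fully open), set as the call begins (left out, the last holds). The fingers move at their own pace and stop on an object; the grip force is fixed at half the most. Time passes only in rows, so rows that repeat a pose let the fingers close. It gives the time, the measured TCP pose, the force, the opening and the grip force at its end, in the units of the state.
- state(): the state, without advancing time (a new reading comes with each control period).
- imaging.read_camera(name): name is "side" or "top" or "wrist"; returns a dict with "color" (420x560x3 uint8, red, green, blue), "z_map" (420x560 float32, mm along the optical axis (not along the pixel's ray), 0 where there is no reading), "intrinsics" (3x3 intrinsics, pixels), "distortion" ([k1, k2, p1, p2, k3] as OpenCV has them; the pictures are not rectified), "camera_from_world" (4x4, takes a point from world to camera coordinates). Camera axes: x right, y up, looking along -z (the intrinsics and any distortion apply to the point x, -y, -z); pixel columns grow to the right and rows downward; lengths in mm; the calibration is good to about 2 mm. A picture is of the moment at which its call begins.
- env.job_done(): hands the job in; it is judged then, once.
Trained networks look in the newest picture that a camera, given by its name, has taken for a name from the list of things; names that differ only in an ending like _2 or _b are one class to them, and where a whole thing is asked for, a point or a joint stands for the part that bears it (a point fixed in the world has none). Each returns a list of dicts, best first, with "confidence" (0 to 1); they miss things now and then, are a little off and sometimes report something else, mostly with a low value. They report only what shows in the picture. A call takes as long as a camera call.
- spot_in(camera, target): "bbox" ([left, top, right, bottom] in pixels, round what is visible of it).
- mark_of(camera, target): "uv" ([column, row] in pixels: a listed point, or the origin of a listed thing).
The state is a dict: "t": time; "joints": joint angles; "qvel": joint speeds; "tau": joint torques, N m; "eef_pos": TCP position; "tcp_rot": TCP orientation; "ft_force": force on the tool from outside, world axes, zero at the start; "moment": the same for the moment, N m; "opening": opening from 0.0 (shut) to 1.0 (fully open); "grip_force": force on a finger pad.
Only numpy, scipy, OpenCV 4.12 (cv2) and the standard library are available. Lean on these libraries where they do the work, as an engineer would, in place of code of your own. Each camera call takes 0.05 s, during which the arm holds its last target. There are 200 camera calls.

### The job

The checked milling balls waiting in the sorter's feed track belong in the tray that the seesaw gate is not feeding now. With the stop still shut, press down the gate's raised ear so that it rocks over to its other side, then push the stop slide's plate to let all three balls roll down the other chute into that tray. Do not touch the balls with the fingers, leave the things standing around where they are, and finish clear of the sorter.

Things in the scene. Friction and masses are not known exactly. Their poses are not given: they have to be found in the camera images.
- sorter: Fixed aluminium ball sorter on a grey base. Origin on the table under the gate's pivot; x along the feed track away from the robot, y to the left. The feed track (32 mm wide, walls 18 mm high, at y = 0) slopes down 11.5 degrees from x = 245 mm to x = 26 mm (floor 127 mm high), ending over the gate's middle. A chute runs from under each gate end to y = +/-180 mm, over a tray.
- gate (a joint): Seesaw gate: steel trough 170 mm long (y), 65 mm wide, rocking about the sorter's x axis, 75 mm above the table. Rad, -0.30 to 0.30: negative = left (+y) end down, feeds the left chute; positive = right end down, feeds the right. Starts at either stop. Top-heavy, almost no friction: under 1 N on the raised ear rocks it, and past level (0) it falls to the other stop by itself.
- gate_ear_left (a point): Centre of the top of the gate's left finger ear, a flat steel plate 55 x 55 x 4 mm on the trough's left end, on the robot's side (sorter x = -67.5, y +60 raised, +78 down). Moves with the gate: about 125 mm high raised, 105 level, 82 down. The trough's wall, 30 mm high, begins 27 mm from it towards +x; under it only the table and the base, 8 mm high.
- gate_ear_right (a point): The same on the gate's right ear.
- stop (a joint): Stop slide: steel bar across the feed track at sorter x = 100 mm, its blade hanging in the track holds the balls back. In m: 0 = shut, 0.045 = fully open; it moves along the sorter's +y (left), is pushed with about 2 N and stays where it is left. From about 0.033 the track is clear for the balls.
- stop_plate (a point): Centre of the outer face (facing the sorter's -y) of the stop slide's push plate: upright steel plate 44 mm wide (x), 60 mm high (160 to 220 mm above the table), 5 mm thick, on the bar's right end, at sorter x = 100, y = -95 mm when shut; this point is 190 mm high. Pushed towards the sorter's +y it opens the stop. Axes as the sorter's.
- tray_left: White catch tray at the left chute's end, fixed to the sorter, 120 x 130 mm inside, walls 32 mm high (the outer one 75 mm), floor 3 mm. Origin at the centre of its underside, axes as the sorter's.
- tray_right: The same at the right chute's end.
- ball1_center (a point): Centre of a white ceramic milling ball, 25 mm across, about 32 g, waiting in the feed track (lowest, resting against the stop's blade).
- ball2_center (a point): Centre of a white ceramic milling ball, 25 mm across, about 32 g, waiting in the feed track (second).
- ball3_center (a point): Centre of a white ceramic milling ball, 25 mm across, about 32 g, waiting in the feed track (last).
- jar: Closed pale specimen jar with a white lid, 48 mm across, 62 mm tall. Bystander; origin at the centre of its underside.
- dropper: Amber dropper bottle, 34 mm across, 85 mm tall. Bystander; origin at the centre of its underside.
- dish: Closed pale petri dish, 60 mm across, 20 mm tall. Bystander; origin at the centre of its underside.
- forceps: Steel forceps lying flat, 120 mm long, 8 mm high, along its x. Bystander; origin at the centre of its underside.
- slide_box: Grey slide box, 85 x 65 x 26 mm. Bystander; origin at the centre of its underside.
- beaker: Small glass beaker, 60 mm across, 75 mm tall. Bystander; origin at the centre of its underside.
- pen: Black marker pen lying flat, 125 mm long, 11 mm high, along its x. Bystander; origin at the centre of its underside.

How it is judged (in metres and radians):
On the way, in this order (a step that is already met when the one before it is completed fails the run):
1. the gate has been rocked over to its other side, with the stop still shut (distance of gate_ear_left from where it was at the start of the episode above 0.0245 m and (value of joint gate below -0.25 rad or value of joint gate above 0.25 rad) and value of joint stop below 0.012 m), for 0.2 s.
2. the stop has been pushed open (value of joint stop above 0.028 m), for 0.1 s.
At the end, for the whole second after the job is handed in: The gate lies on the side opposite to its start (beyond 0.25 rad), and all three balls lie in the tray on that side, within its walls (centres lower than 45 mm above the table) (distance of gate_ear_left from where it was at the start of the episode above 0.0245 m and ((value of joint gate below -0.25 rad and x of ball1_center in the frame of tray_left between -0.062 and 0.062 m and y of ball1_center in the frame of tray_left between -0.067 and 0.067 m and z of each of ball1_center, ball2_center, ball3_center in the frame of tray_left below 0.045 m and x of ball2_center in the frame of tray_left between -0.062 and 0.062 m and y of ball2_center in the frame of tray_left between -0.067 and 0.067 m and x of ball3_center in the frame of tray_left between -0.062 and 0.062 m and y of ball3_center in the frame of tray_left between -0.067 and 0.067 m) or (value of joint gate above 0.25 rad and x of ball1_center in the frame of tray_right between -0.062 and 0.062 m and y of ball1_center in the frame of tray_right between -0.067 and 0.067 m and z of each of ball1_center, ball2_center, ball3_center in the frame of tray_right below 0.045 m and x of ball2_center in the frame of tray_right between -0.062 and 0.062 m and y of ball2_center in the frame of tray_right between -0.067 and 0.067 m and x of ball3_center in the frame of tray_right between -0.062 and 0.062 m and y of ball3_center in the frame of tray_right between -0.067 and 0.067 m))); the robot touches nothing.
It fails at once if the fingers touch a ball (contact force between the fingers and ball1 above 0.3 N or contact force between the fingers and ball2 above 0.3 N or contact force between the fingers and ball3 above 0.3 N).
It fails at once if a ball is lifted (height (world z) of any of ball1_center, ball2_center, ball3_center above 0.21 m).
It fails at once if a thing standing around is moved more than 20 mm or lifted (distance of any of jar, dropper, dish, forceps, slide_box, beaker, pen from where it was at the start of the episode above 0.02 m).
It also fails if it takes over 48 s, if anything falls off the work surface, if the arm or the gripper's body presses on something with over 40 N, if the wrist force passes 120 N, or if a joint passes its speed limit or range.

## Working session

There is one attempt and no reset: what is moved stays moved. The work goes in short steps, Python scripts to look and compute and a tool call to move; the robot and the scene stay as the last step left them, time stands still between calls to the robot, and variables do not carry over. Pictures are saved under pics/ and viewed, at most 10 in all, crops included, and the job is handed in when it is done.

Besides the shell and the picture viewer there is one more tool, called after "Emit:" by a JSON object that holds its "name" and its "arguments". step_arm: Moves the arm, as the interface text tells. Its arguments: {"type":"object","properties":{"increments":{"type":"array"},"fingers":{"type":"number"}},"required":["increments"]}

```bash
mkdir -p pics; cat > h.py <<'E'
import numpy as np, cv2
from cell import state, imaging, env, spot_in, mark_of
def world(c,uv,z=None,win=1):
    K=np.array(c["intrinsics"],float);d=np.array(c["distortion"],float)
    x,y=cv2.undistortPoints(np.array([[uv]],float),K,d)[0,0]
    T=np.linalg.inv(np.array(c["camera_from_world"]))
    ray=T[:3,:3]@np.array([x,-y,-1.]);o=T[:3,3]
    if z is None:
        u,v=int(round(uv[0])),int(round(uv[1]))
        p=c["z_map"][max(v-win,0):v+win+1,max(u-win,0):u+win+1];p=p[p>0]
        if len(p)==0: return None
        return o+ray*np.median(p)
    return o+ray*(z-o[2])/ray[2]
E
cat > a.py <<'E'
from h import *
np.set_printoptions(precision=0,suppress=True)
names="sorter gate_ear_left gate_ear_right stop_plate tray_left tray_right ball1_center ball2_center ball3_center jar dropper dish forceps slide_box beaker pen".split()
s=state();print(s["t"],s["eef_pos"],s["tcp_rot"])
ims=[]
for n in("top","side"):
    c=imaging.read_camera(n);im=c["color"][...,::-1].copy()
    for k in names:
        for m in mark_of(n,k)[:1]:
            uv=m["uv"];print(n,k,np.array(uv),round(m["confidence"],2),world(c,uv))
    cv2.imwrite(f"pics/{n}1.png",im)
E
python3 a.py
```

```text
0.0 [186. 596. 214.] [-3. -0.  3.]
top sorter [306. 226.] 0.82 [551. -28. 111.]
top gate_ear_left [285. 242.] 0.84 [510.  23. 125.]
top gate_ear_right [338. 251.] 0.91 [ 488. -112.   83.]
top stop_plate [357. 181.] 0.56 [ 644. -138.  220.]
top tray_left [222. 216.] 0.68 [586. 188.   4.]
top tray_right [390. 232.] 0.77 [ 542. -265.    2.]
top ball1_center [320. 173.] 0.54 [674. -59. 163.]
top ball2_center [315. 165.] 0.54 [693. -47. 169.]
top ball3_center [320. 150.] 0.57 [728. -59. 177.]
top jar [242. 272.] 0.69 [435. 133.  61.]
top dropper [379. 174.] 0.65 [ 699. -236.   18.]
top dish [266. 160.] 0.97 [735.  70.  19.]
top forceps [293. 272.] 0.49 [435.  -1.   0.]
top slide_box [371. 285.] 0.84 [ 400. -206.   25.]
top beaker [216. 152.] 0.95 [762. 207.   4.]
top pen [347. 175.] 0.72 [ 698. -151.    1.]
side sorter [296. 292.] 0.91 [ 511. -126.   91.]
side gate_ear_left [254. 229.] 0.94 [506.  31. 128.]
side gate_ear_right [281. 294.] 0.89 [ 491. -111.   83.]
side stop_plate [378. 225.] 0.63 [ 654. -145.  190.]
side tray_left [255. 231.] 0.67 [507.  24. 127.]
side tray_right [357. 383.] 0.71 [ 541. -267.    3.]
side ball2_center [368. 205.] 0.42 [701. -60. 173.]
side ball3_center [378. 204.] 0.58 [719. -65. 173.]
side jar [211. 258.] 0.79 [443. 117.  26.]
side dropper [431. 340.] 0.78 [ 692. -266.   18.]
side dish [340. 242.] 0.72 [724.  46.  19.]
side forceps [253. 232.] 0.75 [502.  24. 125.]
side slide_box [265. 394.] 0.83 [ 401. -234.   27.]
side beaker [316. 212.] 0.77 [751. 193.  15.]
side pen [315. 212.] 0.69 [749. 194.  16.]
```

```bash
python3 - <<'E'
import cv2
for n in("top","side"):
    im=cv2.imread(f"pics/{n}1.png")
    im=im[110:320,180:430] if n=="top" else im[150:420,170:470]
    cv2.imwrite(f"pics/{n}1c.png",cv2.resize(im,(750,630*600//630) if n=="top" else (660,594),interpolation=cv2.INTER_CUBIC))
E
```

```text
(no output)
```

View pics/top1c.png

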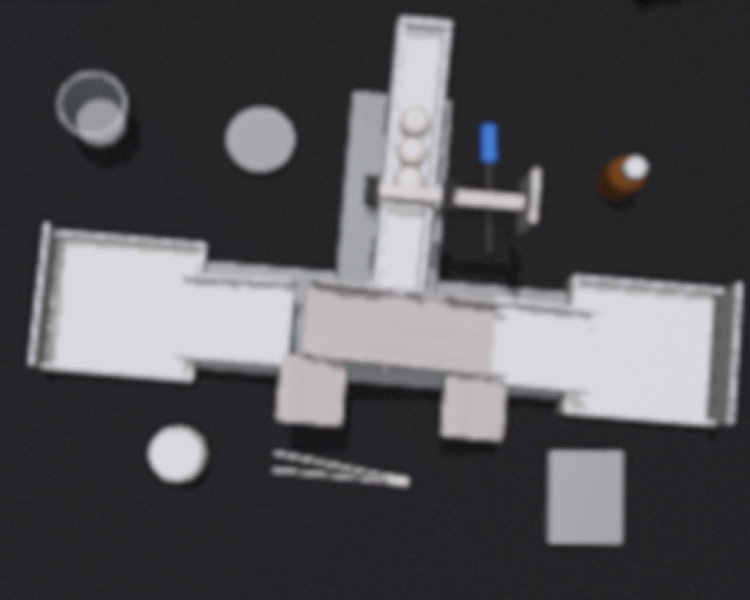

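View pics/side1c.png

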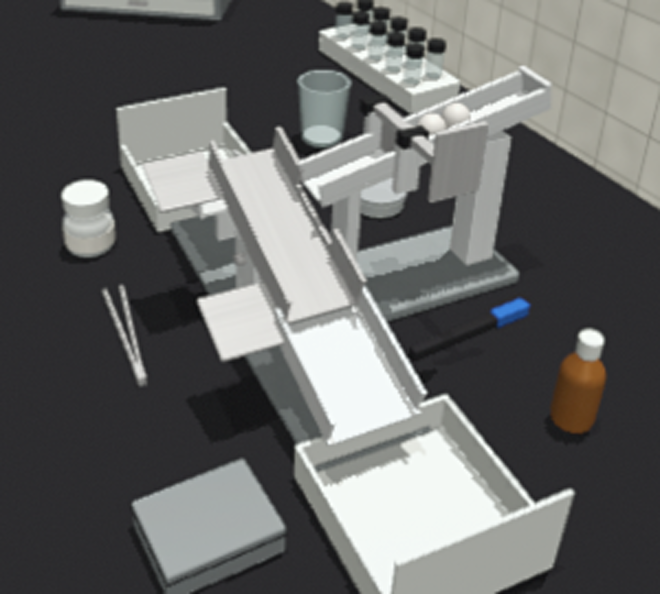

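The side and top crops show the gate with its right end down. The left ear is raised (top view about px 285,242) and the stop is shut at the plate (357,181). The depths agree: left ear 125 mm high, right 83 mm. So I press the left ear, and the balls go to the left tray.

```bash
cat >> h.py <<'E'
from scipy.spatial.transform import Rotation as Ro
O=np.array([564,-40,0.]);yaw=-0.095
def S(x,y,z): return O+Ro.from_euler("z",yaw).apply([x,y,z])
def delta(p):
    s=state();R=Ro.from_euler("xyz",s["tcp_rot"]);return R.inv().apply(np.array(p)-s["eef_pos"]).round(1)
E
python3 - <<'E'
from h import *
s=state();print(s["tcp_rot"],Ro.from_euler("xyz",s["tcp_rot"]).as_matrix().round(3))
# fit of sorter pose to front edge / plate from depth in top view
c=imaging.read_camera("top")
P=[]
for v in range(100,330):
    for u in range(170,440):
        if c["z_map"][v,u]>0: P.append(world(c,(u,v),win=0))
P=np.array(P)
def rect(m,n):
    r=cv2.minAreaRect(P[m][:,:2].astype(np.float32));print(n,m.sum(),r,P[m][:,2].mean())
near=lambda x,y,d:np.hypot(P[:,0]-x,P[:,1]-y)<d
rect(near(510,25,60)&(P[:,0]<533)&(P[:,2]>110),"earL")
rect(near(490,-112,50)&(P[:,0]<517)&(P[:,2]>65),"earR")
rect(near(650,-140,50)&(P[:,2]>208),"plate")
print(delta(S(-65,60,200)))
E
```

```text
[3.14151972e+00 9.96154753e-06 2.83880482e+00] [[-0.955  0.298  0.   ]
 [ 0.298  0.955  0.   ]
 [-0.     0.    -1.   ]]
earL 566 ((501.8609313964844, 10.112754821777344), (61.59308624267578, 87.14136505126953), 0.2957278788089752) 126.46333482886725
earR 479 ((487.9606018066406, -120.37411499023438), (71.74443054199219, 57.362571716308594), 84.78238677978516) 83.37846309311065
plate 56 ((653.6267700195312, -140.93826293945312), (5.4168829917907715, 44.6118049621582), 84.9014892578125) 217.3235560804762
[-474.3 -449.7   14.6]
```

Emit:
{"name": "step_arm", "arguments": {"increments": [{"slide":[-0.04,-0.04,0],"roll":0},{"slide":[-0.085,-0.08,0],"roll":-0.05},{"slide":[-0.13,-0.12,0],"roll":-0.1},{"slide":[-0.17,-0.16,0],"roll":-0.15},{"slide":[-0.21,-0.2,0],"roll":-0.2}], "fingers": 0}}

```text
t: 2.38
eef_pos: [327.8, 341.5, 214.9]
tcp_rot: [3.141, 0.001, 3.041]
ft_force: [0.9, -0.0, 0.4]
opening: 0.532
grip_force: 0.0
```

```bash
python3 - <<'E'
from h import *
print(state()["eef_pos"],state()["tcp_rot"],delta(S(-65,62,200)))
E
```

```text
[327.80956615 341.48176392 214.86567037] [3.14109473e+00 5.35745155e-04 3.04062653e+00] [-208.1 -294.1   14.8]
```

Emit:
{"name": "step_arm", "arguments": {"increments": [{"slide":[-0.035,-0.05,0],"roll":0},{"slide":[-0.07,-0.1,0],"roll":0},{"slide":[-0.105,-0.15,0],"roll":0},{"slide":[-0.14,-0.2,0],"roll":0},{"slide":[-0.175,-0.25,0],"roll":0}]}}

```text
t: 3.0
eef_pos: [476.4, 74.5, 214.9]
tcp_rot: [3.141, 0.001, 3.039]
ft_force: [0.5, 0.8, 0.6]
opening: 0.025
grip_force: 0.0
```

```bash
python3 - <<'E'
from h import *
print(state()["eef_pos"],delta(S(-65,62,150)),delta(S(-65,64,95)))
E
```

```text
[476.39630839  74.47732175 214.9175827 ] [-33.4 -43.4  64.9] [-33.3 -41.4 119.9]
```

Emit:
{"name": "step_arm", "arguments": {"increments": [{"slide":[-0.03,-0.04,0.02],"roll":0},{"slide":[-0.031,-0.041,0.05],"roll":0},{"slide":[-0.031,-0.041,0.07],"roll":0},{"slide":[-0.031,-0.041,0.07],"roll":0}]}}

```text
t: 3.5
eef_pos: [501.7, 32.4, 143.7]
tcp_rot: [3.142, -0.002, 3.038]
ft_force: [1.1, 0.2, 0.9]
opening: 0.004
grip_force: 0.0
```

```bash
python3 - <<'E'
from h import *
c=imaging.read_camera("side");cv2.imwrite("pics/s2.png",cv2.resize(c["color"][130:400,170:470,::-1],(660,594)))
print(state()["eef_pos"],delta(S(-65,62,92)))
E
```

```text
[502.1954468   32.46179445 144.65865763] [-3.5 -4.2 52.7]
```

View pics/s2.png

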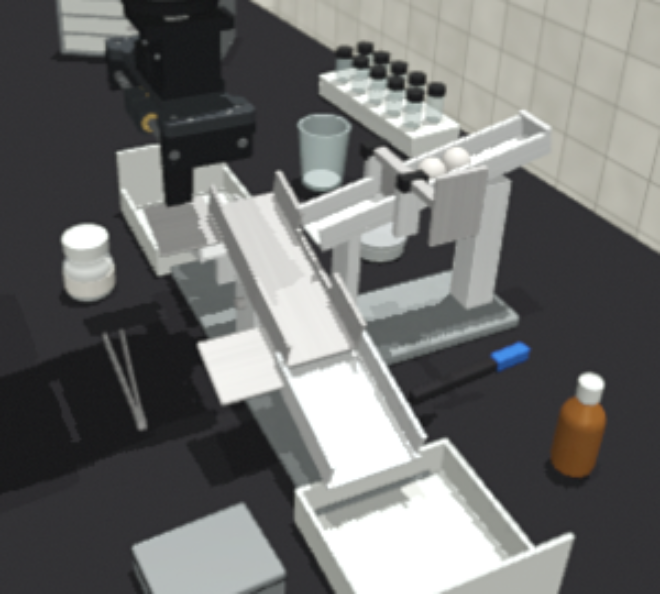

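The fingers (crop px 178,195) are above the hidden left ear, next to the trough's raised end. Now I press.

Emit:
{"name": "step_arm", "arguments": {"increments": [{"slide":[-0.002,-0.002,0.015],"roll":0},{"slide":[-0.002,-0.002,0.025],"roll":0},{"slide":[-0.002,0.0,0.035],"roll":0},{"slide":[-0.002,0.002,0.045],"roll":0},{"slide":[-0.002,0.002,0.052],"roll":0}]}}

```text
t: 4.18
eef_pos: [504.3, 34.5, 91.9]
tcp_rot: [3.142, -0.001, 3.039]
ft_force: [-0.2, 0.6, -1.3]
opening: 0.006
grip_force: 0.0
```

Emit:
{"name": "step_arm", "arguments": {"increments": [{"slide":[0,0,0],"roll":0},{"slide":[0,0,-0.04],"roll":0},{"slide":[0,0,-0.1],"roll":0},{"slide":[0,0,-0.16],"roll":0},{"slide":[0,0,-0.17],"roll":0}]}}

```text
t: 4.8
eef_pos: [505.4, 34.2, 266.7]
tcp_rot: [3.141, 0.007, 3.039]
ft_force: [-0.3, -0.1, -0.6]
opening: 0.001
grip_force: 0.0
```

```bash
python3 - <<'E'
from h import *
c=imaging.read_camera("side");cv2.imwrite("pics/s3.png",cv2.resize(c["color"][130:400,170:470,::-1],(660,594)))
print(state()["eef_pos"],delta(S(100,-150,250)))
for k in("gate_ear_left","gate_ear_right"):
  for m in mark_of("side",k)[:1]: print(k,m,world(c,m["uv"]))
E
```

```text
[505.07879172  34.19877259 265.61687391] [-167.3 -217.    16.4]
gate_ear_left {'uv': [249.5, 245.7], 'confidence': 0.61} [500.40148785  40.42217172  85.32432879]
gate_ear_right {'uv': [279.6, 269.3], 'confidence': 0.74} [ 492.5480114  -102.75864621  128.87105006]
```

View pics/s3.png

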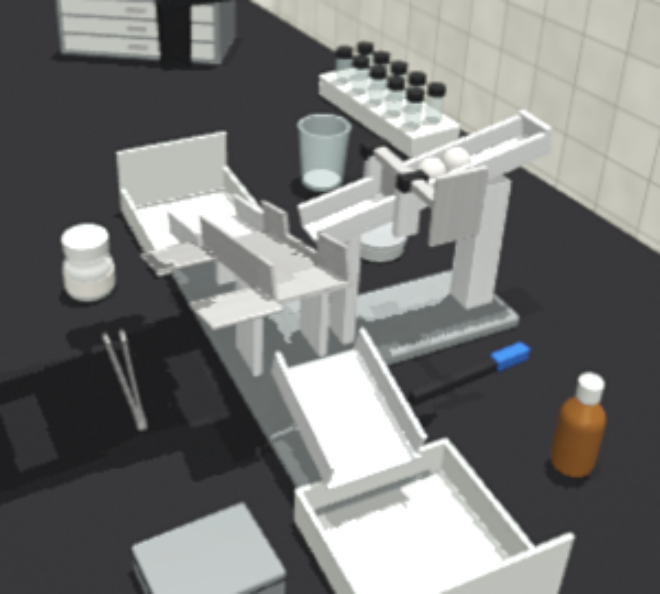

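The gate has rocked: left ear 85 mm high, right 129 mm, and the balls still sit behind the stop. Next I go round to the push plate's outer side.

Emit:
{"name": "step_arm", "arguments": {"increments": [{"slide":[0,-0.06,0],"roll":0},{"slide":[0,-0.12,0],"roll":0},{"slide":[-0.02,-0.175,0],"roll":0},{"slide":[-0.06,-0.217,0],"roll":0},{"slide":[-0.11,-0.217,0],"roll":0}]}}

```text
t: 5.58
eef_pos: [591.5, -196.1, 260.2]
tcp_rot: [3.141, -0.003, 3.035]
ft_force: [-0.3, -0.8, 0.8]
opening: 0.001
grip_force: 0.0
```

Emit:
{"name": "step_arm", "arguments": {"increments": [{"slide":[-0.03,0,0],"roll":0},{"slide":[-0.055,0,0.02],"roll":0},{"slide":[-0.056,0,0.05],"roll":0},{"slide":[-0.056,0,0.08],"roll":0},{"slide":[-0.056,0,0.08],"roll":0}]}}

```text
t: 6.2
eef_pos: [645.8, -198.1, 178.3]
tcp_rot: [3.139, -0.007, 3.039]
ft_force: [-0.0, -0.3, -0.4]
opening: 0.004
grip_force: 0.0
```

```bash
python3 - <<'E'
from h import *
c=imaging.read_camera("side");cv2.imwrite("pics/s4.png",cv2.resize(c["color"][130:400,170:470,::-1],(660,594)))
print(state()["eef_pos"],delta(S(100,-107,185)),delta(S(100,-65,185)))
E
```

```text
[ 646.6681579  -198.43687396  180.60435666] [-2.3 42.9 -4.4] [-2.  84.9 -4.3]
```

View pics/s4.png

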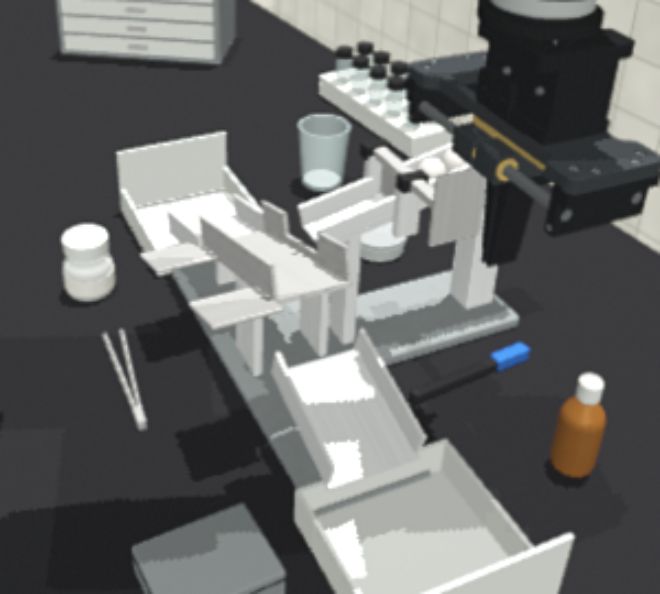

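The fingers (crop px 505,230) stand just outside the plate's outer face, and the gripper body is above the plate's top. Now I push.

Emit:
{"name": "step_arm", "arguments": {"increments": [{"slide":[-0.002,0.025,-0.004],"roll":0},{"slide":[-0.002,0.04,-0.004],"roll":0},{"slide":[-0.002,0.055,-0.004],"roll":0},{"slide":[-0.002,0.07,-0.004],"roll":0},{"slide":[-0.002,0.082,-0.004],"roll":0}]}}

```text
t: 6.88
eef_pos: [657.8, -116.3, 186.8]
tcp_rot: [-3.142, 0.0, 3.039]
ft_force: [0.6, -0.6, 2.1]
opening: 0.004
grip_force: 1.0
```

Emit:
{"name": "step_arm", "arguments": {"increments": [{"slide":[0,0,0],"roll":0},{"slide":[0,0,0],"roll":0},{"slide":[0,-0.03,0],"roll":0},{"slide":[0,-0.08,0],"roll":0},{"slide":[0,-0.08,-0.03],"roll":0}]}}

```text
t: 7.5
eef_pos: [648.0, -200.1, 214.5]
tcp_rot: [3.141, -0.004, 3.035]
ft_force: [0.7, 0.4, 0.3]
opening: 0.009
grip_force: 0.0
```

```bash
python3 - <<'E'
from h import *
c=imaging.read_camera("side");cv2.imwrite("pics/s5.png",cv2.resize(c["color"][130:400,170:470,::-1],(660,594)))
print(state()["eef_pos"])
E
```

```text
[ 649.80300967 -199.38024448  220.14486755]
```

View pics/s5.png

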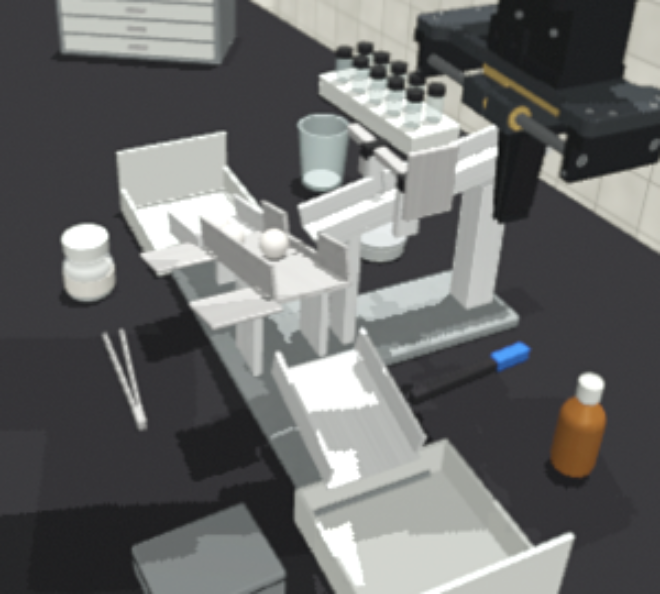

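The stop is open. One ball is on the gate (crop px 273,242) and another is going down to the left. I move clear and let them settle.

Emit:
{"name": "step_arm", "arguments": {"increments": [{"slide":[0,-0.03,-0.05],"roll":0},{"slide":[0,-0.06,-0.1],"roll":0},{"slide":[0,-0.08,-0.12],"roll":0},{"slide":[0,-0.08,-0.12],"roll":0},{"slide":[0,-0.08,-0.12],"roll":0}]}}

```text
t: 8.18
eef_pos: [641.0, -275.7, 335.0]
tcp_rot: [3.14, -0.002, 3.039]
ft_force: [-0.6, -0.8, -0.7]
opening: 0.004
grip_force: 0.0
```

Emit:
{"name": "step_arm", "arguments": {"increments": [{"slide":[0,0,0],"roll":0},{"slide":[0,0,0],"roll":0},{"slide":[0,0,0],"roll":0},{"slide":[0,0,0],"roll":0},{"slide":[0,0,0],"roll":0}]}}

```text
t: 8.8
eef_pos: [641.2, -276.4, 336.6]
tcp_rot: [3.142, 0.0, 3.039]
ft_force: [0.4, 0.7, 0.7]
opening: 0.007
grip_force: 0.0
```

Emit:
{"name": "step_arm", "arguments": {"increments": [{"slide":[0,0,0],"roll":0},{"slide":[0,0,0],"roll":0},{"slide":[0,0,0],"roll":0},{"slide":[0,0,0],"roll":0},{"slide":[0,0,0],"roll":0}]}}

```text
t: 9.43
eef_pos: [641.2, -276.4, 336.6]
tcp_rot: [3.141, -0.0, 3.039]
ft_force: [0.1, -0.0, 0.5]
opening: 0.001
grip_force: 0.0
```

```bash
python3 - <<'E'
from h import *
c=imaging.read_camera("top");cv2.imwrite("pics/t6.png",cv2.resize(c["color"][110:320,180:430,::-1],(750,600)))
for k in("ball1_center","ball2_center","ball3_center"):
  for m in mark_of("top",k)[:3]: print(k,m,world(c,m["uv"]))
print(state()["eef_pos"],state()["ft_force"])
E
```

```text
ball1_center {'uv': [203.8, 224.4], 'confidence': 0.43} [562.11262289 235.58330785  18.92410322]
ball2_center {'uv': [205.9, 230.3], 'confidence': 0.63} [545.89501875 228.99070862  26.06949428]
ball3_center {'uv': [203.8, 207.1], 'confidence': 0.46} [608.02150714 235.76388303  21.90733845]
[ 641.24350012 -276.44762676  336.5736539 ] [ 1.38303955 -0.17095092  0.17044743]
```

View pics/t6.png

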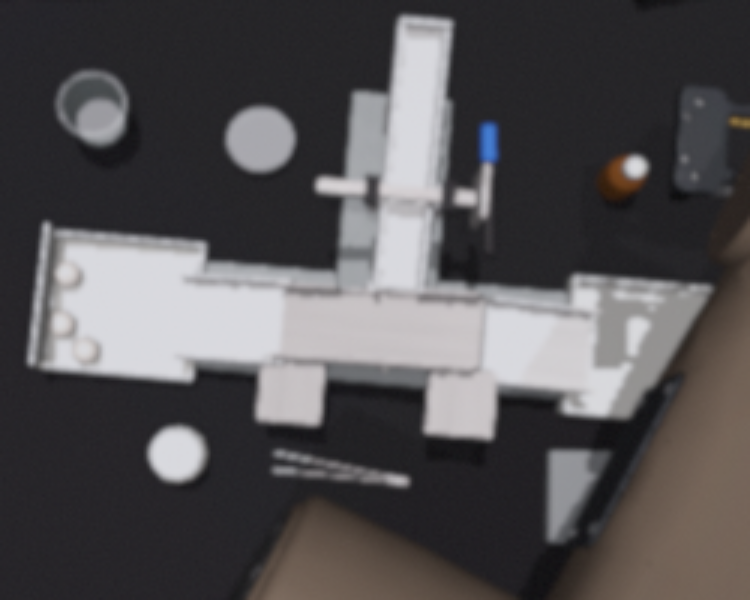

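All three balls lie in the left tray (crop px 67,275; 60,323; 86,350). The gate is left end down, the bystanders look unmoved, and the arm is clear.

```bash
python3 -c "
from cell import env
print(env.job_done())"
```

```text
the job is handed in; nothing more can be done
None
```

I rocked the gate over to its left side with the stop still shut, then pushed the stop open; all three balls rolled into the left tray, the arm finished clear of the sorter, and the job is handed in (no verdict was returned).

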